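# Line up the pipe reducers by height on the spigot rail and cap the tallest

## Robot

A 6-joint arm with a two-finger parallel gripper is mounted at the origin on the work surface. World frame = base frame: x ahead of the robot, y to its left, z up, the work surface at z = 0. Lengths are in mm, angles in rad, forces in N, time in s.
With the tool pointing down it reaches from about 350 to 775 mm from the base axis. Payload 7.3 kg.
Tool frame: the origin (TCP) lies at the very end of the fingers, on their centre line; the grasp point (between the pads) lies 19 mm behind it (bot.grasp_offset is the distance from the TCP to the grasp point, in mm); z points along the fingers, y is the direction in which the jaws open and shut (so a half turn about z gives the same grasp; the last joint's range is limited). The gripper opens to 92 mm and grips with 3 to 60 N. Pads are 19 mm wide; open, the fingers measure 130 mm over their backs; the gripper's body (75 mm by 190 mm) begins 47 mm behind the grasp point.
Start: joints at [-1.296, 0.342, 1.524, -0, 1.275, -0.146], TCP at [214.481, -479.21, 226.741] pointing down, gripper open.
Joint ranges: [-2.53, 2.53], [-0.77, 2.02], [0.04, 2.7], [-1, 4.14], [0.28, 2.66], [-3.11, 3.11]. Speed limits (rad/s): [2.57, 2.57, 3.14, 3.14, 3.14, 3.14].

## Interface

Orientations are given as [roll, pitch, yaw] about the fixed x, y, z axes, in that order (R = Rz(yaw) Ry(pitch) Rx(roll)).
In Python, from plant import bot gives the robot as it stands.
- The arm moves only by the tool servo_tool, never from a script. Its arguments are lists of equal length, an entry for each row: "angular": the turn, a rotation vector about the world's x, y, z in degrees, a list of three; "slide": the shift along the world's x, y, z in mm, a list of three; "grip": the opening, from -1 (shut) to 1 (fully open), so that 0 is half open. In form: {"angular": [[ax, ay, az], ...], "slide": [[dx, dy, dz], ...], "grip": [grip, ...]}. A call has 1 to 10 rows; each row is the pose to reach, as a shift and turn from the pose commanded when the call began; what a row does not reach only later rows make up. A row lasts 1/12 s, in which the tool goes at most 41.7 mm and 7.16 degrees, less where a joint would pass 70% of its speed; a pose out of reach is approached as far as the arm can. A call with a gripper value outside its range is refused whole. The fingers move at their own pace and stop on an object; the grip force is fixed at half the most. Time passes only in rows, so rows that repeat a pose let the fingers close. It gives the time, the measured TCP pose, the force and the opening at its end, in the units of the state.
- bot.get_obs(): the state, without advancing time (a new reading comes with each control period).
- bot.capture(name): name is "side" or "top"; returns a dict with "img" (400x640x3 uint8, blue, green, red), "range_z" (400x640 float32, mm along the optical axis (not along the pixel's ray), 0 where there is no reading), "fov_y" (degrees; the focal length in pixels is half the picture's height over the tangent of half this angle, whatever the lens; pixels are square), "cx", "cy" (the principal point, pixels), "dist" ([k1, k2, p1, p2, k3] as OpenCV has them; the pictures are not rectified), "R" (3x3) and "t" (3): a world point X has camera coordinates R X + t. Camera axes: x right, y down, z forward; pixel columns grow to the right and rows downward; lengths in mm; the calibration is good to about 2 mm. A picture is of the moment at which its call begins.
- bot.close_job(): hands the job in, once; it reports no verdict.
The state is a dict: "time": time; "joint_positions": joint angles; "dq": joint speeds; "tau": joint torques, N m; "tool_pos": TCP position; "tcp_rot": TCP orientation; "contact_force": force on the tool from outside, world axes, zero at the start; "moment": the same for the moment, N m; "grip_width": finger opening in mm.
Only numpy, scipy, OpenCV 4.12 (cv2) and the standard library are available. Lean on these libraries where they do the work, as an engineer would, in place of code of your own. Each camera call takes 0.05 s, during which the arm holds its last target.

## Task

Stand the four flanged pipe reducers flange down over the four spigots of the rail in order of height, the shortest at the end with the yellow block and the tallest at the far end from it, without tipping any of them over. Once all four stand in line, set the orange blanking cap flange down over the tip of the tallest. Leave everything fully seated, upright, let go and at rest.

Things in the scene. Friction and masses are not known exactly. Their poses are not given: they have to be found in the camera images.
- reducer_70: Shortest steel pipe reducer, white tape band near the top, loose, upright, 70 mm high: flange 60 mm across, 8 thick; tube 40 mm across (grip here) up to a shoulder at 50; tip above it 20 mm high, 27 mm across tapering to 17. Round hole underneath, 34 mm across, 28 deep, fits over a spigot. Origin: centre of the underside, z up its axis; yaw is of no matter. 210 to 390 g.
- reducer_92: Second shortest steel pipe reducer, green tape band near the top, loose, upright, 92 mm high: flange 60 mm across, 8 thick; tube 40 mm across (grip here) up to a shoulder at 72; tip above it 20 mm high, 27 mm across tapering to 17. Round hole underneath, 34 mm across, 28 deep, fits over a spigot. Origin: centre of the underside, z up its axis; yaw is of no matter. 240 to 447 g.
- reducer_114: Second tallest steel pipe reducer, blue tape band near the top, loose, upright, 114 mm high: flange 60 mm across, 8 thick; tube 40 mm across (grip here) up to a shoulder at 94; tip above it 20 mm high, 27 mm across tapering to 17. Round hole underneath, 34 mm across, 28 deep, fits over a spigot. Origin: centre of the underside, z up its axis; yaw is of no matter. 271 to 504 g.
- reducer_136: Tallest steel pipe reducer, black tape band near the top, loose, upright, 136 mm high: flange 60 mm across, 8 thick; tube 40 mm across (grip here) up to a shoulder at 116; tip above it 20 mm high, 27 mm across tapering to 17. Round hole underneath, 34 mm across, 28 deep, fits over a spigot. Origin: centre of the underside, z up its axis; yaw is of no matter. 302 to 561 g.
- cap: Orange plastic cap, loose, flange down, 45 mm high: flange 56 mm across, 7 thick; round body 38 mm across above it (grip here), closed on top. Hole underneath, 32 mm across, 25 deep, fits over a reducer's tip; home, its underside rests on the shoulder (116 mm above the underside of the tallest reducer). Origin: centre of the underside, z up. 63 to 117 g.
- seat_a: Seat 1 of four in a straight row, 90 mm apart, fixed on a dark rail (78 x 460 mm, top 12 mm above the table): disc 66 mm across, 6 thick, with a tapered brass spigot 28 mm across at the root, 12 at the tip, 20 mm high above the disc. Origin: centre of the disc's underside; a seated reducer's underside is 6 mm above it. z up, y along the row from seat_a to seat_d.
- seat_b: Seat 2 of four in a straight row, 90 mm apart, fixed on a dark rail (78 x 460 mm, top 12 mm above the table): disc 66 mm across, 6 thick, with a tapered brass spigot 28 mm across at the root, 12 at the tip, 20 mm high above the disc. Origin: centre of the disc's underside; a seated reducer's underside is 6 mm above it. z up, y along the row from seat_a to seat_d.
- seat_c: Seat 3 of four in a straight row, 90 mm apart, fixed on a dark rail (78 x 460 mm, top 12 mm above the table): disc 66 mm across, 6 thick, with a tapered brass spigot 28 mm across at the root, 12 at the tip, 20 mm high above the disc. Origin: centre of the disc's underside; a seated reducer's underside is 6 mm above it. z up, y along the row from seat_a to seat_d.
- seat_d: Seat 4 of four in a straight row, 90 mm apart, fixed on a dark rail (78 x 460 mm, top 12 mm above the table): disc 66 mm across, 6 thick, with a tapered brass spigot 28 mm across at the root, 12 at the tip, 20 mm high above the disc. Origin: centre of the disc's underside; a seated reducer's underside is 6 mm above it. z up, y along the row from seat_a to seat_d.
- yellow_block: Yellow block 50 x 32 x 30 mm fixed on the rail at one end of the row, 65 mm beyond the end seat's centre: the end for the shortest reducer. It may be beside seat_a or seat_d; a dark block of the same size is at the other end. Origin: centre of the underside.

How it is judged:
By the outcome, as a careful person would: the job done as asked, in the order asked, and still so for the second after the job is handed in, with the robot touching nothing.
It also fails if it takes over 128 s, if anything falls off the work surface, if the arm or the gripper's body presses on something with over 40 N, if the wrist force passes 120 N, or if a joint passes its speed limit or range.

## Working session

There is one attempt and no reset: what is moved stays moved. The work goes in short steps, Python scripts to look and compute and a tool call to move; the robot and the scene stay as the last step left them, time stands still between calls to the robot, and variables do not carry over. Pictures are saved under pics/ and viewed, and the job is handed in when it is done.

Besides the shell and the picture viewer there is one more tool, called after "Request:" as name(argument=value, ...) on one line, values as JSON. servo_tool: Moves the arm, as the interface text tells. Its arguments: {"type":"object","properties":{"angular":{"type":"array","items":{"type":"array","items":{"type":"number"}}},"slide":{"type":"array","items":{"type":"array","items":{"type":"number"}}},"grip":{"type":"array","items":{"type":"number"}}},"required":["angular","slide","grip"]}

```bash
ls; mkdir -p pics
python3 - <<'E'
from plant import bot
import cv2
o=bot.get_obs();print(o)
for n in("top","side"):
    c=bot.capture(n);cv2.imwrite(f"pics/{n}0.png",c["img"]);print(n,c["fov_y"],c["cx"],c["cy"],c["dist"],c["R"],c["t"])
E
```

```text
pics
{'time': 0.0, 'joint_positions': array([-1.29598024e+00,  3.42703817e-01,  1.52501693e+00,  3.79106928e-05,
        1.27539053e+00, -1.45981262e-01]), 'dq': array([ 3.12099176e-04, -1.27358779e-03, -1.34157612e-03, -9.41304773e-06,
        1.14234878e-03,  1.99776269e-03]), 'tau': array([-8.98179969e-04, -4.31244171e+01, -2.44213843e+01,  7.16858706e-02,
        5.60895901e-02, -1.16764741e-04]), 'tool_pos': array([ 214.38569851, -478.79058346,  226.05480298]), 'tcp_rot': array([-3.14009545e+00, -2.56770768e-04,  4.20786089e-01]), 'contact_force': array([ 0.88917653, -1.11587652, -1.01690078]), 'moment': array([ 0.03228725, -0.01989035, -0.0262131 ]), 'grip_width': 91.76519495122031}
top 46.57197397596074 320.6264379578635 203.348972584562 [-0.07086015  0.          0.          0.          0.        ] [[ 0.00903569 -0.99985504 -0.01443093]
 [-0.984209   -0.00634115 -0.17689668]
 [ 0.17677953  0.01580143 -0.98412363]] [  5.68330584 551.4688954  907.38421382]
side 45.09011551729161 323.1546768864542 202.39244595351988 [0.02513186 0.         0.         0.         0.        ] [[-0.9849733  -0.17195375  0.01610907]
 [-0.10165849  0.50184299 -0.85896401]
 [ 0.13961785 -0.84769424 -0.5117825 ]] [535.55132938  70.20537058 956.47969175]
```

View pics/top0.png

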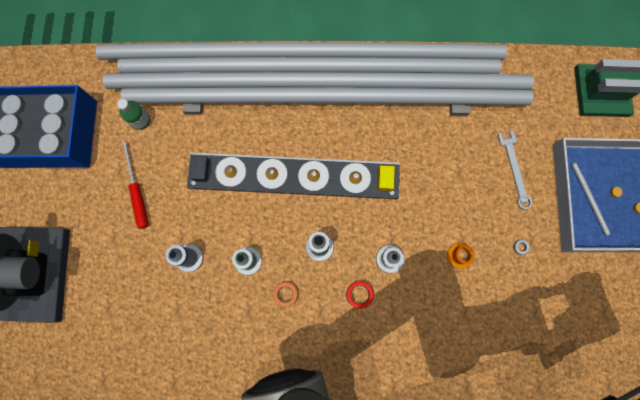

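View pics/side0.png

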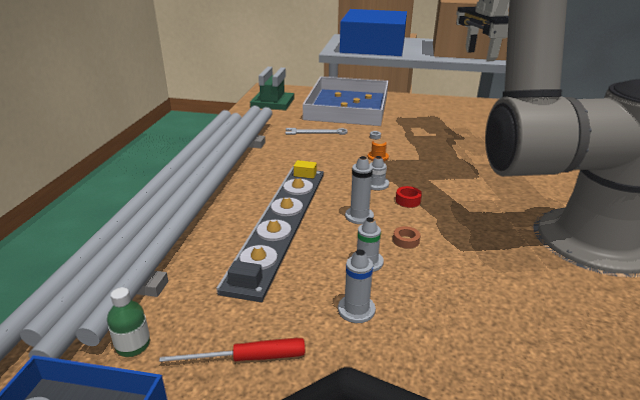

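```bash
cat > h.py <<'E'
from plant import bot
import cv2, numpy as np
def K(c):
    f=200/np.tan(np.radians(c["fov_y"]/2)); return np.array([[f,0,c["cx"]],[0,f,c["cy"]],[0,0,1.]])
def cloud(c):
    k=K(c); vv,uu=np.mgrid[0:400,0:640]
    p=cv2.undistortPoints(np.stack([uu,vv],-1).reshape(-1,1,2).astype(float),k,np.array(c["dist"])).reshape(400,640,2)
    Z=c["range_z"].astype(float)
    P=np.dstack([p[...,0]*Z,p[...,1]*Z,Z])
    W=(P-np.array(c["t"]))@np.array(c["R"]); W[Z==0]=np.nan
    return W
def onplane(c,uv,z):
    p=cv2.undistortPoints(np.array(uv,float).reshape(-1,1,2),K(c),np.array(c["dist"])).reshape(-1,2)
    R=np.array(c["R"]);C=-R.T@np.array(c["t"]); d=np.c_[p,np.ones(len(p))]@R
    s=(np.array(z)-C[2])/d[:,2]; return C+d*s[:,None]
def proj(c,X):
    return cv2.projectPoints(np.array(X,float).reshape(-1,1,3),cv2.Rodrigues(np.array(c["R"]))[0],np.array(c["t"],float),K(c),np.array(c["dist"]))[0].reshape(-1,2)
E
python3 - <<'E'
from h import *
c=bot.capture("top");s=bot.capture("side")
np.savez("c0.npz",t=c["range_z"],s=s["range_z"],ti=c["img"],si=s["img"])
W=cloud(c)
for n,(u,v) in dict(blue=(184,257),green=(246,260),black=(319,245),white=(391,258),cap=(461,254)).items():
    w=W[v-30:v+30,u-30:u+30].reshape(-1,3); w=w[np.isfinite(w[:,2])]
    print(n,"table z",np.round(np.median(w[:,2]),1),"max",np.round(np.sort(w[:,2])[-6:],1), w[np.argmax(w[:,2])].round(1))
i=c["img"];cv2.imwrite("pics/t1.png",cv2.resize(i[225:285,150:350],None,fx=4,fy=4,interpolation=cv2.INTER_CUBIC))
cv2.imwrite("pics/t2.png",cv2.resize(i[225:285,340:500],None,fx=5,fy=5,interpolation=cv2.INTER_CUBIC))
cv2.imwrite("pics/t3.png",cv2.resize(i[145:205,180:410],None,fx=3.4,fy=3.4,interpolation=cv2.INTER_CUBIC))
i=s["img"]
cv2.imwrite("pics/s1.png",cv2.resize(i[130:330,330:450],None,fx=3,fy=3,interpolation=cv2.INTER_CUBIC))
cv2.imwrite("pics/s2.png",cv2.resize(i[150:300,210:340],None,fx=4,fy=4,interpolation=cv2.INTER_CUBIC))
E
```

```text
blue table z 1.2 max [117.2 117.2 117.7 117.8 118.3 119. ] [441.6 283.7 119. ]
green table z 0.7 max [95.1 95.2 95.3 95.5 95.5 96.2] [435.  165.5  96.2]
black table z 0.6 max [138.  138.1 138.6 138.8 139.2 139.4] [463.1  16.3 139.4]
white table z 0.2 max [72.3 72.5 72.6 73.1 73.7 74.5] [ 446.7 -137.5   74.5]
cap table z -0.0 max [45.6 46.1 46.3 46.4 48.1 48.9] [ 435.  -285.    48.9]
```

View pics/t1.png

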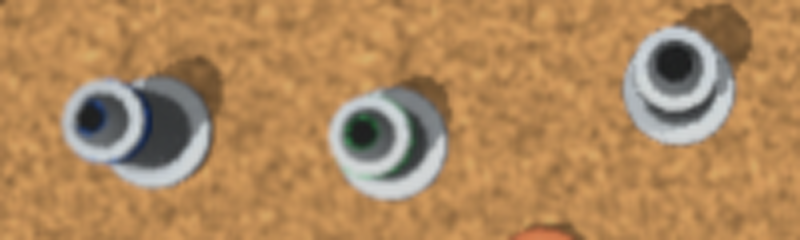

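View pics/t2.png

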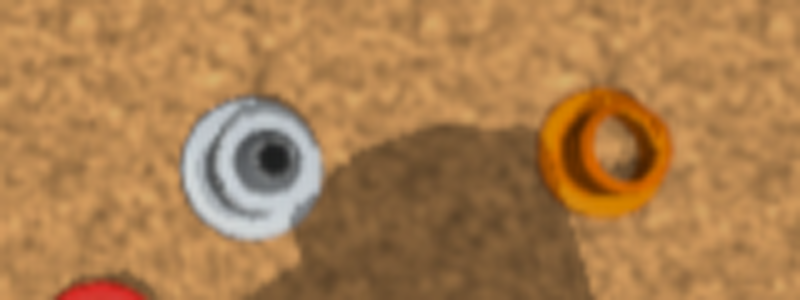

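View pics/t3.png

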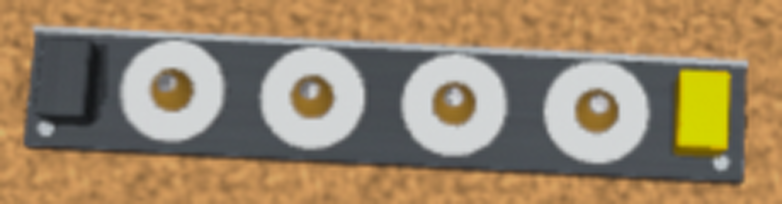

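View pics/s1.png

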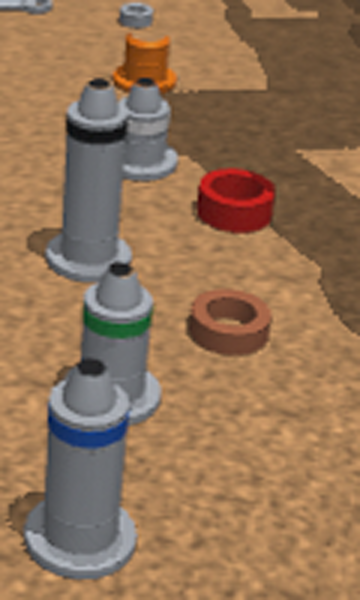

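View pics/s2.png

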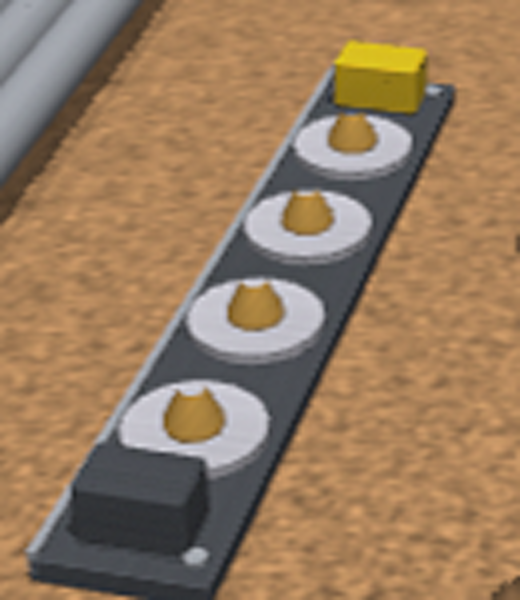

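```bash
cat > m.py <<'E'
from h import *
c=bot.capture("top");s=bot.capture("side")
def tc(x,f,o): return (np.array(x)+.5)/f-.5+np.array(o)
T=dict(blue=(tc((92,118),4,(150,225)),114),green=(tc((362,132),4,(150,225)),92),black=(tc((676,62),4,(150,225)),136),white=(tc((273,157),5,(340,225)),70),cap=(tc((613,152),5,(340,225)),45))
S=dict(blue=(91,367),green=(121,269),black=(99,84),white=(147,83),cap=(148,41))
for n,(uv,h) in T.items():
    print(n,onplane(c,[uv],[h]).round(1),onplane(s,[tc(S[n],3,(330,130))],[h]).round(1))
for a,b in zip([(172,90),(312,98),(454,105),(596,111)],[(195,426),(256,318),(308,224),(352,147)]):
    print("seat",onplane(c,[tc(a,3.4,(180,145))],[18]).round(1),onplane(s,[tc(b,4,(210,150))],[18]).round(1))
# cloud fits
from scipy.optimize import least_squares
def seg(P,prof):
    d=[]
    for a,b in zip(prof[:-1],prof[1:]):
        a=np.array(a,float);b=np.array(b,float);t=np.clip(((P-a)@(b-a))/((b-a)@(b-a)),0,1)
        d.append(np.linalg.norm(P-a-t[:,None]*(b-a),axis=1))
    return np.min(d,0)
def fit(W,prof,x0,H,zo=0,zmin=6):
    x=np.array([x0[0],x0[1],0.])
    for R in (50,40):
        w=W.reshape(-1,3);w=w[np.isfinite(w[:,2])]
        w=w[(np.hypot(w[:,0]-x[0],w[:,1]-x[1])<R)&(w[:,2]>zmin+zo)&(w[:,2]<H+zo+10)]
        f=lambda q:seg(np.c_[np.hypot(w[:,0]-q[0],w[:,1]-q[1]),w[:,2]-q[2]-zo],prof)
        r=least_squares(f,x,loss="soft_l1",f_scale=1.);x=r.x
    return x.round(1),len(w),round(float(np.median(f(x))),2)
def red(H): return [(30,0),(30,8),(20,8),(20,H-20),(13.5,H-20),(8.5,H),(0,H)]
capp=[(28,0),(28,7),(19,7),(19,45),(0,45)]
seatp=[(33,0),(33,6),(14,6),(6,26),(0,26)]
if __name__=="__main__":
    Wc,Ws=cloud(c),cloud(s)
    for n,(uv,h) in T.items():
        x0=onplane(c,[uv],[h])[0]
        p=capp if n=="cap" else red(h)
        print(n,fit(Wc,p,x0,h),fit(Ws,p,x0,h))
    for a in [(172,90),(312,98),(454,105),(596,111)]:
        x0=onplane(c,[tc(a,3.4,(180,145))],[18])[0]
        print("seat",fit(Wc,seatp,x0,26,12,3),fit(Ws,seatp,x0,26,12,3))
E
python3 m.py
```

```text
blue [[439.7 289.8 114. ]] [[439.5 290.5 114. ]]
green [[436.  164.1  92. ]] [[434.6 163.8  92. ]]
black [[466.9  11.6 136. ]] [[465.3  13.2 136. ]]
white [[ 443.  -136.5   70. ]] [[ 440.2 -135.2   70. ]]
cap [[ 447.3 -278.8   45. ]] [[ 447.7 -271.5   45. ]]
seat [[626.7 206.9  18. ]] [[624.8 208.   18. ]]
seat [[621.8 117.2  18. ]] [[620.4 119.7  18. ]]
seat [[617.7  27.   18. ]] [[616.5  29.3  18. ]]
seat [[614.3 -62.7  18. ]] [[612.1 -56.7  18. ]]
blue (array([440.4, 291.7,   0.7]), 744, 0.71) (array([439.2, 290.4,  -0. ]), 1815, 0.5)
green (array([435. , 165. ,   0.5]), 614, 0.71) (array([ 4.346e+02,  1.637e+02, -1.000e-01]), 861, 0.64)
black (array([4.658e+02, 1.300e+01, 2.000e-01]), 608, 0.68) (array([ 4.648e+02,  1.180e+01, -3.000e-01]), 1236, 0.76)
white (array([ 441.7, -136.4,    0. ]), 578, 0.82) (array([ 4.413e+02, -1.371e+02, -2.000e-01]), 419, 0.97)
cap (array([ 4.506e+02, -2.851e+02,  1.000e-01]), 365, 0.95) (array([ 4.481e+02, -2.869e+02, -4.000e-01]), 227, 1.17)
seat (array([6.266e+02, 2.071e+02, 5.000e-01]), 719, 0.99) (array([ 6.256e+02,  2.067e+02, -5.000e-01]), 621, 0.7)
seat (array([6.221e+02, 1.168e+02, 3.000e-01]), 726, 1.03) (array([ 6.215e+02,  1.169e+02, -5.000e-01]), 552, 0.67)
seat (array([6.177e+02, 2.700e+01, 1.000e-01]), 718, 1.22) (array([ 6.171e+02,  2.700e+01, -6.000e-01]), 438, 0.62)
seat (array([ 6.136e+02, -6.240e+01, -1.000e-01]), 717, 1.12) (array([ 6.13e+02, -6.25e+01, -4.00e-01]), 356, 0.8)
```

Request:
servo_tool(angular=[[0, 0, 3], [0, 0, 9], [0, 0, 15.5], [0, 0, 22.5], [0, 0, 29.5], [0, 0, 36.5], [0, 0, 43.5], [0, 0, 50.5], [0, 0, 57], [0, 0, 62]], slide=[[11, 17, 0], [31, 47, 0], [53, 80, 0], [75, 113, 0], [97, 146, 0], [119, 179, 0], [141, 213, 0], [163, 246, 0], [185, 279, 0], [203, 306, 0]], grip=[1, 1, 1, 1, 1, 1, 1, 1, 1, 1])

```text
time: 1.13
tool_pos: [418.4, -170.8, 226.9]
tcp_rot: [3.141, -0.0, 1.509]
contact_force: [0.1, -0.8, 0.2]
grip_width: 92.0
```

Request:
servo_tool(angular=[[0, 0, 2.9], [0, 0, 3.9], [0, 0, 3.9], [0, 0, 3.9]], slide=[[15, 22, 0], [22, 33, 0], [24, 36.5, 0], [24, 36.5, 0]], grip=[1, 1, 1, 1])

```text
time: 1.47
tool_pos: [441.7, -136.0, 226.7]
tcp_rot: [-3.141, 0.0, 1.572]
contact_force: [0.6, -1.4, 0.4]
grip_width: 91.8
```

Request:
servo_tool(angular=[[0, 0, 0], [0, 0, 0], [0, 0, 0], [0, 0, 0], [0, 0, 0], [0, 0, 0], [0, 0, 0], [0, 0, 0], [0, 0, 0], [0, 0, 0]], slide=[[0, 0, -15], [0, 0, -45], [0, 0, -75], [0, 0, -105], [0, 0, -135], [0, 0, -160], [0, 0, -182], [0, 0, -200], [0, 0, -210], [0, 0, -213.7]], grip=[1, 1, 1, 1, 1, 1, 1, 1, 1, 1])

```text
time: 2.3
tool_pos: [440.0, -137.5, 11.5]
tcp_rot: [-3.139, -0.001, 1.569]
contact_force: [0.3, -0.1, -0.4]
grip_width: 91.6
```

Run:
```python
from h import *
c=bot.capture("side");t=bot.capture("top")
a=cv2.resize(c["img"][80:230,320:500],None,fx=3,fy=3,interpolation=cv2.INTER_CUBIC)
b=t["img"][200:350,300:480];b=cv2.resize(b,None,fx=1.4,fy=1.4)
cv2.imwrite("pics/a1.png",a);cv2.imwrite("pics/a1t.png",b)
print(bot.get_obs()["tool_pos"])
```

```text
[ 440.8598228  -137.51240805   12.68424611]
```

View pics/a1.png

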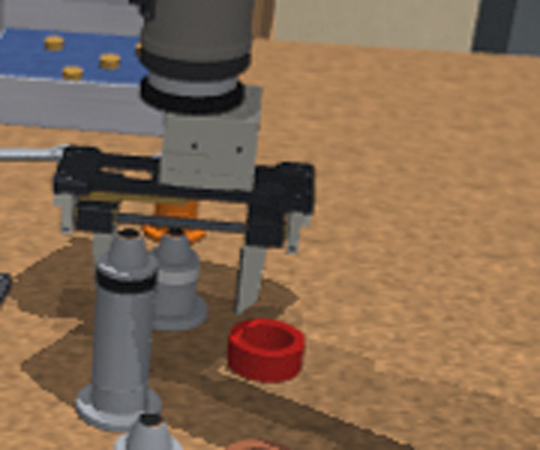

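The side view shows the short reducer (crop 175,280) standing between the open fingers, with the right finger at (248,280). I'll close.

Request:
servo_tool(angular=[[0, 0, 0], [0, 0, 0], [0, 0, 0], [0, 0, 0], [0, 0, 0], [0, 0, 0]], slide=[[0, 0, 0], [0, 0, 0], [0, 0, 0], [0, 0, 0], [0, 0, 0], [0, 0, 0]], grip=[-1, -1, -1, -1, -1, -1])

```text
time: 2.9
tool_pos: [441.6, -136.7, 13.3]
tcp_rot: [3.141, 0.0, 1.571]
contact_force: [0.8, -0.3, 0.2]
grip_width: 56.2
```

Request:
servo_tool(angular=[[0, 0, 0], [0, 0, 0], [0, 0, 0], [0, 0, 0], [0, 0, 0], [0, 0, 0]], slide=[[0, 0, 0], [0, 0, 0], [0, 0, 0], [0, 0, 0], [0, 0, 0], [0, 0, 0]], grip=[-1, -1, -1, -1, -1, -1])

```text
time: 3.4
tool_pos: [441.8, -136.8, 13.1]
tcp_rot: [3.141, 0.0, 1.571]
contact_force: [1.9, -0.1, -0.0]
grip_width: 39.0
```

Request:
servo_tool(angular=[[0, 0, 0], [0, 0, 0], [0, 0, 0], [0, 0, 0], [0, 0, 0], [0, 0, 0], [0, 0, 0], [0, 0, 0], [0, 0, 0]], slide=[[0, 0, 3], [0, 0, 12], [0, 0, 26], [0, 0, 42], [0, 0, 58], [0, 0, 72], [0, 0, 82], [0, 0, 90], [0, 0, 90]], grip=[-1, -1, -1, -1, -1, -1, -1, -1, -1])

```text
time: 4.15
tool_pos: [442.0, -137.0, 104.7]
tcp_rot: [3.139, 0.001, 1.571]
contact_force: [0.7, 0.2, -2.0]
grip_width: 39.2
```

Request:
servo_tool(angular=[[0, 0, 0], [0, 0, 0], [0, 0, 0], [0, 0, 0], [0, 0, 0], [0, 0, 0], [0, 0, 0], [0, 0, 0], [0, 0, 0], [0, 0, 0]], slide=[[7, 3, 0], [23, 10, 0], [46, 20, 0], [72, 31, 0], [98, 42.5, 0], [124, 53.5, 0], [147, 63.5, 0], [163, 70.5, 0], [171, 73.8, 0], [171.8, 74.2, 0]], grip=[-1, -1, -1, -1, -1, -1, -1, -1, -1, -1])

```text
time: 4.98
tool_pos: [614.0, -61.4, 101.6]
tcp_rot: [-3.14, -0.0, 1.572]
contact_force: [-0.3, -0.4, -2.5]
grip_width: 39.7
```

```bash
cat > chk.py <<'E'
import sys
from m import *
# chk.py H x y zguess : fit held/placed object
H=int(sys.argv[1]);x,y,z=map(float,sys.argv[2:5])
p=capp if H==45 else red(H)
for n,cc in (("top",c),("side",s)):
    try: print(n,fit(cloud(cc),p,(x,y),H,z,1))
    except Exception as e: print(n,e)
nm=sys.argv[5]
cv2.imwrite(f"pics/{nm}.png",np.hstack([cv2.resize(s["img"],(480,300)),cv2.resize(c["img"],(320,200))]) if 0 else s["img"])
cv2.imwrite(f"pics/{nm}t.png",c["img"])
o=bot.get_obs();print(o["time"],o["tool_pos"].round(1),o["contact_force"].round(1),round(o["grip_width"],1))
E
python3 chk.py 70 613.3 -62.5 90 b1 | tail -3
```

```text
top (array([613.3, -62.5,   0. ]), 0, nan)
side (array([610.7, -62. ,   2.8]), 1069, 3.34)
5.0833 [612.3 -62.4 102. ] [-1.1 -0.  -2.8] 39.2
  return _methods._mean(a, axis=axis, dtype=dtype,
  ret = ret.dtype.type(ret / rcount)
```

View pics/b1.png

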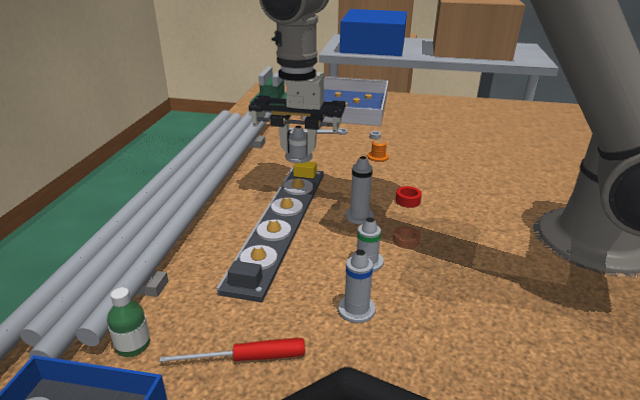

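The reducer is held upright at (297,145), above the yellow-end seat. I'll lower it.

Request:
servo_tool(angular=[[0, 0, 0], [0, 0, 0], [0, 0, 0], [0, 0, 0], [0, 0, 0], [0, 0, 0], [0, 0, 0], [0, 0, 0], [0, 0, 0], [0, 0, 0]], slide=[[0, 0, -5], [0, 0, -17], [0, 0, -31], [0, 0, -43], [0, 0, -53], [0, 0, -61], [0, 0, -66], [0, 0, -69], [0, 0, -70.5], [0, 0, -70.5]], grip=[-1, -1, -1, -1, -1, -1, -1, -1, -1, -1])

```text
time: 5.92
tool_pos: [613.4, -62.5, 32.5]
tcp_rot: [3.141, 0.0, 1.571]
contact_force: [0.3, 0.2, -2.6]
grip_width: 39.3
```

```bash
python3 chk.py 70 613.3 -62.5 18 b2 2>/dev/null| tail -3; python3 -c "
import cv2
i=cv2.imread('pics/b2.png');cv2.imwrite('pics/b2c.png',cv2.resize(i[100:220,230:370],None,fx=4,fy=4))"
```

```text
top (array([613.3, -62.5,   0. ]), 0, nan)
side (array([611. , -62.3,   2.2]), 986, 2.03)
6.0167 [613.6 -62.5  33. ] [ 1.4  0.2 -3.1] 38.8
```

View pics/b2c.png

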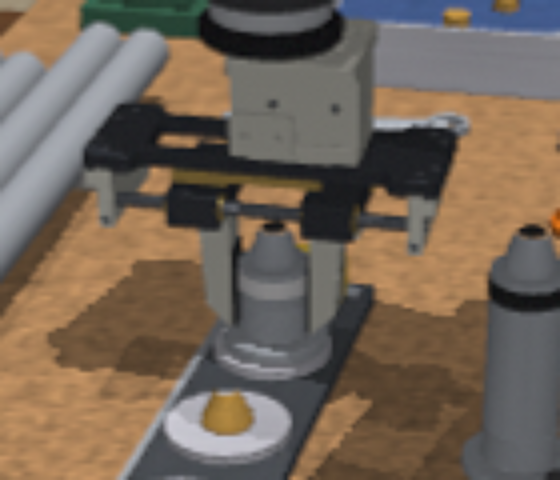

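It sits centred and a millimetre or two above the disc. I'll lower the rest gently and release.

Request:
servo_tool(angular=[[0, 0, 0], [0, 0, 0], [0, 0, 0], [0, 0, 0]], slide=[[0, 0, -0.6], [0, 0, -1.2], [0, 0, -1.6], [0, 0, -1.6]], grip=[-1, -1, -1, -1])

```text
time: 6.35
tool_pos: [613.4, -62.5, 31.2]
tcp_rot: [3.141, 0.0, 1.571]
contact_force: [-0.2, 0.9, -0.6]
grip_width: 39.3
```

Request:
servo_tool(angular=[[0, 0, 0], [0, 0, 0], [0, 0, 0], [0, 0, 0], [0, 0, 0], [0, 0, 0], [0, 0, 0], [0, 0, 0]], slide=[[0, 0, 0], [0, 0, 0], [0, 0, 0], [0, 0, 0], [0, 0, 0], [0, 0, 0], [0, 0, 0], [0, 0, 0]], grip=[1, 1, 1, 1, 1, 1, 1, 1])

```text
time: 7.02
tool_pos: [613.3, -62.5, 31.0]
tcp_rot: [3.141, 0.0, 1.571]
contact_force: [0.6, 0.1, -0.3]
grip_width: 88.0
```

Request:
servo_tool(angular=[[0, 0, 0], [0, 0, 0], [0, 0, 0], [0, 0, 0], [0, 0, 0], [0, 0, 0], [0, 0, 0], [0, 0, 0]], slide=[[0, 0, 5], [0, 0, 20], [0, 0, 45], [0, 0, 75], [0, 0, 105], [0, 0, 130], [0, 0, 145], [0, 0, 149.1]], grip=[1, 1, 1, 1, 1, 1, 1, 1])

```text
time: 7.68
tool_pos: [614.7, -62.8, 184.0]
tcp_rot: [3.135, 0.001, 1.571]
contact_force: [-0.0, 0.2, 0.2]
grip_width: 91.8
```

```bash
python3 chk.py 70 613.3 -62.5 18 b3 2>/dev/null| tail -3
```

```text
top (array([613.3, -62.5,   0. ]), 0, nan)
side (array([ 6.107e+02, -6.310e+01, -6.000e-01]), 625, 0.84)
7.7833 [613.6 -62.6 180.9] [ 0.4  0.3 -0.9] 91.5
```

Request:
servo_tool(angular=[[0, 0, 0], [0, 0, 0], [0, 0, 0], [0, 0, 0], [0, 0, 0], [0, 0, 0], [0, 0, 0], [0, 0, 0], [0, 0, 0], [0, 0, 0]], slide=[[-9, 11, 0], [-27, 34, 0], [-49, 62, 0], [-72, 92, 0], [-96, 122, 0], [-119, 152, 0], [-142, 181, 0], [-161, 205, 0], [-174, 221, 0], [-178.3, 227, 0]], grip=[1, 1, 1, 1, 1, 1, 1, 1, 1, 1])

```text
time: 8.62
tool_pos: [431.9, 166.2, 178.6]
tcp_rot: [-3.138, 0.0, 1.574]
contact_force: [-0.9, 0.6, -0.9]
grip_width: 91.7
```

Request:
servo_tool(angular=[[0, 0, 0], [0, 0, 0], [0, 0, 0], [0, 0, 0], [0, 0, 0], [0, 0, 0], [0, 0, 0], [0, 0, 0], [0, 0, 0], [0, 0, 0]], slide=[[0, 0, -2], [0, 0, -10], [0, 0, -28], [0, 0, -52], [0, 0, -78], [0, 0, -102], [0, 0, -122], [0, 0, -136], [0, 0, -143], [0, 0, -145]], grip=[1, 1, 1, 1, 1, 1, 1, 1, 1, 1])

```text
time: 9.45
tool_pos: [434.6, 163.3, 33.1]
tcp_rot: [-3.138, 0.001, 1.569]
contact_force: [-0.4, 0.5, 0.5]
grip_width: 92.0
```

```bash
python3 chk.py 92 435 164.5 0 d1 2>/dev/null| tail -3; python3 -c "
import cv2
i=cv2.imread('pics/d1.png');cv2.imwrite('pics/d1c.png',cv2.resize(i[130:330,290:470],None,fx=3,fy=3))"
```

```text
top (array([431.9, 156.7,  -5.2]), 218, 3.18)
side (array([ 4.346e+02,  1.639e+02, -2.000e-01]), 879, 0.65)
9.55 [435.3 163.9  34.7] [ 0.4  0.  -0.2] 91.5
```

View pics/d1c.png

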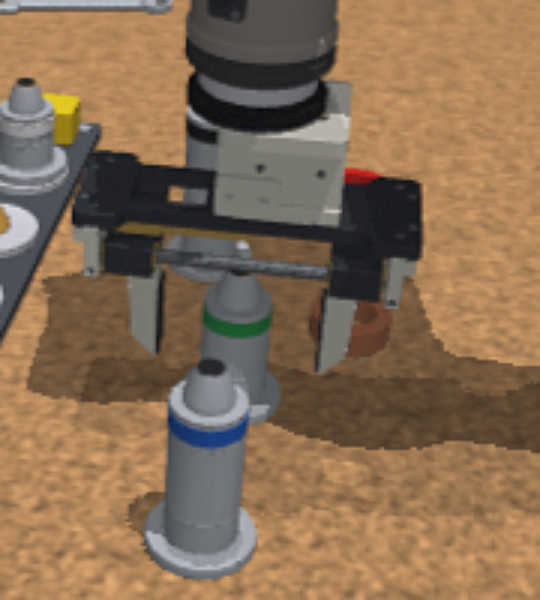

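The green-band reducer (crop 237,330) is centred between the fingers, which are at x=145 and x=335. I'll close and lift.

Request:
servo_tool(angular=[[0, 0, 0], [0, 0, 0], [0, 0, 0], [0, 0, 0], [0, 0, 0], [0, 0, 0], [0, 0, 0], [0, 0, 0], [0, 0, 0], [0, 0, 0]], slide=[[0, 0, 0], [0, 0, 0], [0, 0, 0], [0, 0, 0], [0, 0, 0], [0, 0, 0], [0, 0, 0], [0, 0, 0], [0, 0, 0], [0, 0, 0]], grip=[-1, -1, -1, -1, -1, -1, -1, -1, -1, -1])

```text
time: 10.38
tool_pos: [435.5, 164.6, 35.2]
tcp_rot: [3.141, -0.0, 1.571]
contact_force: [1.3, -0.5, 1.3]
grip_width: 39.7
```

Request:
servo_tool(angular=[[0, 0, 0], [0, 0, 0], [0, 0, 0]], slide=[[0, 0, 0], [0, 0, 0], [0, 0, 0]], grip=[-1, -1, -1])

```text
time: 10.63
tool_pos: [435.4, 164.6, 35.2]
tcp_rot: [3.141, -0.0, 1.571]
contact_force: [2.1, 0.4, 0.9]
grip_width: 39.6
```

Request:
servo_tool(angular=[[0, 0, 0], [0, 0, 0], [0, 0, 0], [0, 0, 0], [0, 0, 0], [0, 0, 0], [0, 0, 0], [0, 0, 0], [0, 0, 0]], slide=[[0, 0, 3], [0, 0, 12], [0, 0, 26], [0, 0, 42], [0, 0, 58], [0, 0, 74], [0, 0, 88], [0, 0, 97], [0, 0, 100]], grip=[-1, -1, -1, -1, -1, -1, -1, -1, -1])

```text
time: 11.38
tool_pos: [435.2, 164.6, 136.5]
tcp_rot: [3.14, -0.0, 1.571]
contact_force: [1.0, -0.2, -2.7]
grip_width: 39.7
```

Request:
servo_tool(angular=[[0, 0, 0], [0, 0, 0], [0, 0, 0], [0, 0, 0], [0, 0, 0], [0, 0, 0], [0, 0, 0], [0, 0, 0], [0, 0, 0], [0, 0, 0]], slide=[[7, -5, 0], [23, -17, 0], [46, -35, 0], [72, -54, 0], [100, -75, 0], [128, -96, 0], [152, -114, 0], [170, -128, 0], [180, -135.5, 0], [182.5, -137.5, 0]], grip=[-1, -1, -1, -1, -1, -1, -1, -1, -1, -1])

```text
time: 12.22
tool_pos: [618.6, 24.6, 133.1]
tcp_rot: [-3.14, 0.0, 1.569]
contact_force: [-0.9, -0.1, -3.8]
grip_width: 39.7
```

Request:
servo_tool(angular=[[0, 0, 0], [0, 0, 0], [0, 0, 0], [0, 0, 0], [0, 0, 0], [0, 0, 0], [0, 0, 0]], slide=[[0, 0, -2], [0, 0, -10], [0, 0, -22], [0, 0, -34], [0, 0, -43], [0, 0, -48], [0, 0, -50]], grip=[-1, -1, -1, -1, -1, -1, -1])

```text
time: 12.8
tool_pos: [616.4, 27.6, 83.8]
tcp_rot: [-3.139, -0.0, 1.572]
contact_force: [-0.9, -0.3, -4.0]
grip_width: 39.5
```

```bash
python3 chk.py 92 617.5 27 50 d2 2>/dev/null| tail -3; python3 -c "
import cv2
i=cv2.imread('pics/d2.png');cv2.imwrite('pics/d2c.png',cv2.resize(i[100:250,210:390],None,fx=4,fy=4))"
```

```text
top (array([617.5,  27. ,   0. ]), 0, nan)
side (array([ 6.145e+02,  2.720e+01, -5.000e-01]), 1406, 1.58)
12.9 [617.2  27.3  84.8] [-0.7  0.4 -3. ] 39.5
```

View pics/d2c.png

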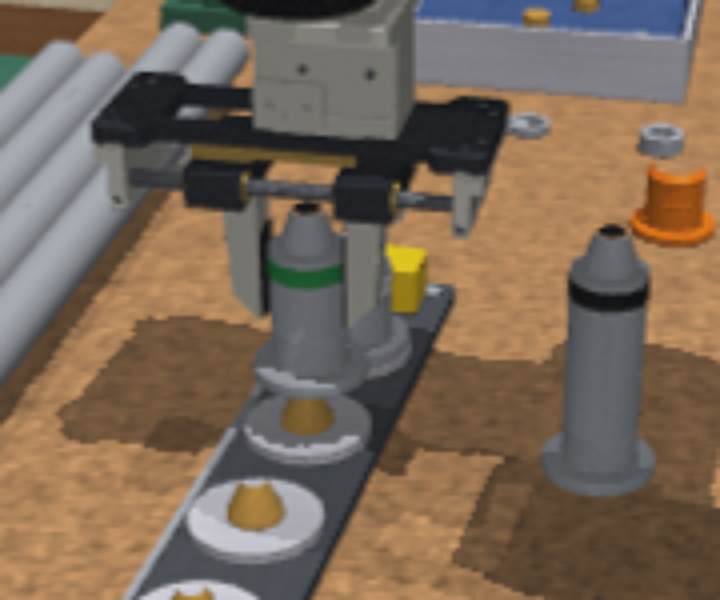

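The reducer is upright above the second spigot (crop 308,410). I'll lower it, release and rise.

Request:
servo_tool(angular=[[0, 0, 0], [0, 0, 0], [0, 0, 0], [0, 0, 0], [0, 0, 0], [0, 0, 0], [0, 0, 0], [0, 0, 0], [0, 0, 0], [0, 0, 0]], slide=[[0, 0, -3], [0, 0, -9], [0, 0, -16], [0, 0, -22], [0, 0, -27], [0, 0, -30], [0, 0, -31], [0, 0, -31.7], [0, 0, -32.1], [0, 0, -32.1]], grip=[-1, -1, -1, -1, -1, -1, -1, -1, -1, -1])

```text
time: 13.73
tool_pos: [617.7, 27.0, 53.2]
tcp_rot: [3.141, 0.0, 1.571]
contact_force: [-0.2, -0.3, -2.8]
grip_width: 39.6
```

Request:
servo_tool(angular=[[0, 0, 0], [0, 0, 0], [0, 0, 0], [0, 0, 0], [0, 0, 0], [0, 0, 0], [0, 0, 0], [0, 0, 0]], slide=[[0, 0, 0], [0, 0, 0], [0, 0, 0], [0, 0, 0], [0, 0, 0], [0, 0, 0], [0, 0, 0], [0, 0, 0]], grip=[1, 1, 1, 1, 1, 1, 1, 1])

```text
time: 14.4
tool_pos: [617.5, 27.0, 53.0]
tcp_rot: [3.141, -0.0, 1.571]
contact_force: [-0.1, -0.7, -0.3]
grip_width: 88.1
```

Request:
servo_tool(angular=[[0, 0, 0], [0, 0, 0], [0, 0, 0], [0, 0, 0], [0, 0, 0], [0, 0, 0], [0, 0, 0], [0, 0, 0]], slide=[[0, 0, 5], [0, 0, 20], [0, 0, 45], [0, 0, 75], [0, 0, 105], [0, 0, 126], [0, 0, 136], [0, 0, 137.1]], grip=[1, 1, 1, 1, 1, 1, 1, 1])

```text
time: 15.07
tool_pos: [618.5, 26.9, 192.7]
tcp_rot: [3.137, 0.0, 1.571]
contact_force: [-0.8, -0.1, 0.4]
grip_width: 91.7
```

```bash
python3 chk.py 92 617.5 27 18 d3 2>/dev/null| tail -3
```

```text
top (array([617.5,  27. ,   0. ]), 0, nan)
side (array([ 6.152e+02,  2.590e+01, -5.000e-01]), 921, 0.74)
15.1667 [617.1  27.  189.3] [ 0.5  0.1 -0.3] 91.7
```

Request:
servo_tool(angular=[[0, 0, 0], [0, 0, 0], [0, 0, 0], [0, 0, 0], [0, 0, 0], [0, 0, 0], [0, 0, 0], [0, 0, 0], [0, 0, 0], [0, 0, 0]], slide=[[-9, 13, 0], [-28, 42, 0], [-50, 74, 0], [-72, 107, 0], [-94, 140, 0], [-116, 173, 0], [-138, 205, 0], [-158, 235, 0], [-172, 256, 0], [-177.5, 264, 0]], grip=[1, 1, 1, 1, 1, 1, 1, 1, 1, 1])

```text
time: 16.0
tool_pos: [436.8, 293.1, 188.1]
tcp_rot: [-3.138, 0.001, 1.574]
contact_force: [0.3, -0.5, 0.2]
grip_width: 92.1
```

Request:
servo_tool(angular=[[0, 0, 0], [0, 0, 0], [0, 0, 0], [0, 0, 0], [0, 0, 0], [0, 0, 0], [0, 0, 0], [0, 0, 0], [0, 0, 0], [0, 0, 0]], slide=[[0, 0, 0], [0, 0, -8], [0, 0, -24], [0, 0, -46], [0, 0, -70], [0, 0, -94], [0, 0, -113], [0, 0, -126], [0, 0, -132], [0, 0, -133]], grip=[1, 1, 1, 1, 1, 1, 1, 1, 1, 1])

```text
time: 16.83
tool_pos: [439.8, 289.2, 55.1]
tcp_rot: [-3.139, 0.002, 1.569]
contact_force: [-0.3, -0.5, 0.8]
grip_width: 91.9
```

```bash
python3 chk.py 114 440 291 0 e1 2>/dev/null| tail -3; python3 -c "
import cv2
i=cv2.imread('pics/e1.png');cv2.imwrite('pics/e1c.png',cv2.resize(i[150:350,260:460],None,fx=3,fy=3))"
```

```text
top (array([4.404e+02, 2.914e+02, 4.000e-01]), 596, 0.9)
side (array([ 4.391e+02,  2.904e+02, -1.000e-01]), 1920, 0.57)
16.9333 [440.6 290.2  56.9] [ 0.1 -0.4  0.2] 91.6
```

View pics/e1c.png

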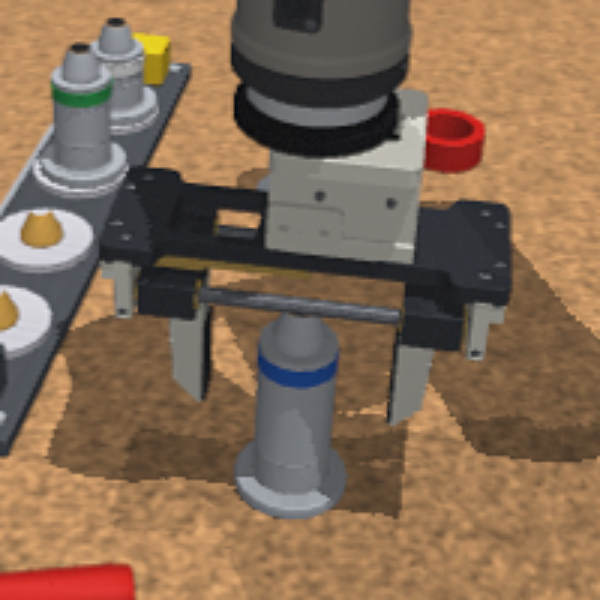

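The blue reducer (crop 298,400) is centred between the fingers, and the first two are seated on the rail. I'll close, lift and carry.

Request:
servo_tool(angular=[[0, 0, 0], [0, 0, 0], [0, 0, 0], [0, 0, 0], [0, 0, 0], [0, 0, 0], [0, 0, 0], [0, 0, 0], [0, 0, 0], [0, 0, 0]], slide=[[0, 0, 0], [0, 0, 0], [0, 0, 0], [0, 0, 0], [0, 0, 0], [0, 0, 0], [0, 0, 0], [0, 0, 0], [0, 0, 0], [0, 0, 0]], grip=[-1, -1, -1, -1, -1, -1, -1, -1, -1, -1])

```text
time: 17.77
tool_pos: [440.4, 291.1, 57.1]
tcp_rot: [3.141, -0.0, 1.571]
contact_force: [1.6, 0.3, -0.7]
grip_width: 39.3
```

Request:
servo_tool(angular=[[0, 0, 0], [0, 0, 0], [0, 0, 0]], slide=[[0, 0, 0], [0, 0, 0], [0, 0, 0]], grip=[-1, -1, -1])

```text
time: 18.02
tool_pos: [440.4, 291.1, 57.1]
tcp_rot: [3.141, -0.0, 1.571]
contact_force: [2.3, 0.3, -0.8]
grip_width: 39.7
```

Request:
servo_tool(angular=[[0, 0, 0], [0, 0, 0], [0, 0, 0], [0, 0, 0], [0, 0, 0], [0, 0, 0], [0, 0, 0], [0, 0, 0], [0, 0, 0]], slide=[[0, 0, 3], [0, 0, 12], [0, 0, 26], [0, 0, 42], [0, 0, 58], [0, 0, 74], [0, 0, 88], [0, 0, 97], [0, 0, 100]], grip=[-1, -1, -1, -1, -1, -1, -1, -1, -1])

```text
time: 18.77
tool_pos: [440.2, 291.2, 158.7]
tcp_rot: [3.14, -0.001, 1.571]
contact_force: [0.6, 0.0, -3.6]
grip_width: 39.5
```

Request:
servo_tool(angular=[[0, 0, 0], [0, 0, 0], [0, 0, 0], [0, 0, 0], [0, 0, 0], [0, 0, 0], [0, 0, 0], [0, 0, 0], [0, 0, 0], [0, 0, 0]], slide=[[7, -7, 0], [23, -22, 0], [46, -44, 0], [72, -69, 0], [100, -95, 0], [127, -121, 0], [151, -144, 0], [169, -161, 0], [179, -171, 0], [182, -174, 0]], grip=[-1, -1, -1, -1, -1, -1, -1, -1, -1, -1])

```text
time: 19.6
tool_pos: [623.2, 113.7, 155.1]
tcp_rot: [-3.14, 0.001, 1.568]
contact_force: [-0.3, -0.5, -4.7]
grip_width: 39.4
```

Request:
servo_tool(angular=[[0, 0, 0], [0, 0, 0], [0, 0, 0], [0, 0, 0], [0, 0, 0], [0, 0, 0], [0, 0, 0]], slide=[[0, 0, -2], [0, 0, -10], [0, 0, -22], [0, 0, -34], [0, 0, -43], [0, 0, -48], [0, 0, -50]], grip=[-1, -1, -1, -1, -1, -1, -1])

```text
time: 20.18
tool_pos: [620.9, 117.7, 105.7]
tcp_rot: [-3.139, 0.0, 1.572]
contact_force: [-0.2, -0.1, -4.2]
grip_width: 38.8
```

```bash
python3 chk.py 114 622 117 50 e2 2>/dev/null| tail -3; python3 -c "
import cv2
i=cv2.imread('pics/e2.png');cv2.imwrite('pics/e2c.png',cv2.resize(i[100:280,190:390],None,fx=3,fy=3))"
```

```text
top (array([617.7, 118.9,  -0.7]), 48, 0.93)
side (array([ 6.192e+02,  1.174e+02, -4.000e-01]), 1902, 1.29)
20.2833 [621.7 117.4 106.8] [-0.1 -0.8 -4. ] 39.3
```

View pics/e2c.png

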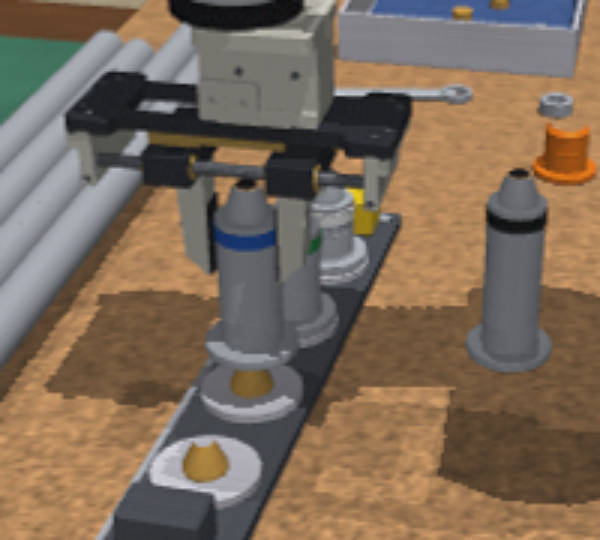

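It is upright above the third spigot (crop 252,385). I'll lower it, release and rise.

Request:
servo_tool(angular=[[0, 0, 0], [0, 0, 0], [0, 0, 0], [0, 0, 0], [0, 0, 0], [0, 0, 0], [0, 0, 0], [0, 0, 0], [0, 0, 0], [0, 0, 0]], slide=[[0, 0, -3], [0, 0, -9], [0, 0, -16], [0, 0, -22], [0, 0, -27], [0, 0, -30], [0, 0, -31], [0, 0, -31.7], [0, 0, -32.1], [0, 0, -32.1]], grip=[-1, -1, -1, -1, -1, -1, -1, -1, -1, -1])

```text
time: 21.12
tool_pos: [622.2, 117.0, 75.2]
tcp_rot: [3.141, -0.0, 1.571]
contact_force: [0.7, -0.9, -4.3]
grip_width: 39.6
```

Request:
servo_tool(angular=[[0, 0, 0], [0, 0, 0], [0, 0, 0], [0, 0, 0], [0, 0, 0], [0, 0, 0], [0, 0, 0], [0, 0, 0]], slide=[[0, 0, 0], [0, 0, 0], [0, 0, 0], [0, 0, 0], [0, 0, 0], [0, 0, 0], [0, 0, 0], [0, 0, 0]], grip=[1, 1, 1, 1, 1, 1, 1, 1])

```text
time: 21.78
tool_pos: [622.0, 117.0, 75.0]
tcp_rot: [3.141, 0.0, 1.571]
contact_force: [0.1, 1.1, 0.3]
grip_width: 88.0
```

Request:
servo_tool(angular=[[0, 0, 0], [0, 0, 0], [0, 0, 0], [0, 0, 0], [0, 0, 0], [0, 0, 0], [0, 0, 0], [0, 0, 0]], slide=[[0, 0, 5], [0, 0, 20], [0, 0, 45], [0, 0, 75], [0, 0, 100], [0, 0, 116], [0, 0, 124], [0, 0, 125.1]], grip=[1, 1, 1, 1, 1, 1, 1, 1])

```text
time: 22.45
tool_pos: [622.7, 117.1, 202.2]
tcp_rot: [3.138, -0.0, 1.571]
contact_force: [0.5, 0.2, -0.1]
grip_width: 91.9
```

```bash
python3 chk.py 114 622 117 18 e3 2>/dev/null| tail -3
```

```text
top (array([621.5, 117.5,  -0. ]), 228, 0.66)
side (array([ 6.203e+02,  1.163e+02, -4.000e-01]), 1308, 0.69)
22.55 [621.7 116.9 199.4] [-0.5 -0.7 -0.4] 91.8
```

Request:
servo_tool(angular=[[0, 0, 0], [0, 0, 0], [0, 0, 0], [0, 0, 0], [0, 0, 0], [0, 0, 0], [0, 0, 0], [0, 0, 0], [0, 0, 0]], slide=[[-8, -5, 0], [-26, -17, 0], [-50, -33, 0], [-76, -51, 0], [-102, -68, 0], [-126, -84, 0], [-145, -96.5, 0], [-155, -103, 0], [-156.7, -104.5, 0]], grip=[1, 1, 1, 1, 1, 1, 1, 1, 1])

```text
time: 23.3
tool_pos: [462.8, 11.8, 198.8]
tcp_rot: [-3.138, -0.0, 1.57]
contact_force: [0.1, 0.5, -0.5]
grip_width: 92.0
```

Request:
servo_tool(angular=[[0, 0, 0], [0, 0, 0], [0, 0, 0], [0, 0, 0], [0, 0, 0], [0, 0, 0], [0, 0, 0], [0, 0, 0], [0, 0, 0], [0, 0, 0]], slide=[[0, 0, 0], [0, 0, -7], [0, 0, -22], [0, 0, -42], [0, 0, -64], [0, 0, -86], [0, 0, -103], [0, 0, -115], [0, 0, -120], [0, 0, -121]], grip=[1, 1, 1, 1, 1, 1, 1, 1, 1, 1])

```text
time: 24.13
tool_pos: [465.0, 13.0, 77.4]
tcp_rot: [-3.139, -0.0, 1.572]
contact_force: [-0.4, -0.2, -0.1]
grip_width: 92.1
```

```bash
python3 chk.py 136 465.3 12.5 0 f1 2>/dev/null| tail -3; python3 -c "
import cv2
i=cv2.imread('pics/f1.png');cv2.imwrite('pics/f1c.png',cv2.resize(i[80:280,260:460],None,fx=3,fy=3))"
```

```text
top (array([427.1,  -9.9, -29.1]), 11, 0.74)
side (array([ 4.649e+02,  1.180e+01, -4.000e-01]), 1325, 0.79)
24.2333 [465.7  12.8  78.9] [0.1 0.1 0.2] 92.0
```

View pics/f1c.png

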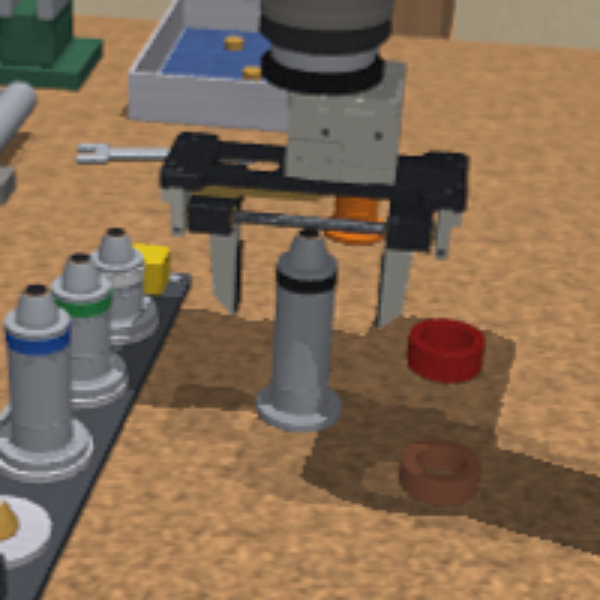

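The black reducer (crop 305,320) is centred between the fingers, and the other three are seated. I'll close, lift, go in y first, then x, to stay clear of the blue one.

Request:
servo_tool(angular=[[0, 0, 0], [0, 0, 0], [0, 0, 0], [0, 0, 0], [0, 0, 0], [0, 0, 0], [0, 0, 0], [0, 0, 0], [0, 0, 0], [0, 0, 0]], slide=[[0, 0, 0], [0, 0, 0], [0, 0, 0], [0, 0, 0], [0, 0, 0], [0, 0, 0], [0, 0, 0], [0, 0, 0], [0, 0, 0], [0, 0, 0]], grip=[-1, -1, -1, -1, -1, -1, -1, -1, -1, -1])

```text
time: 25.07
tool_pos: [465.7, 12.4, 79.1]
tcp_rot: [3.141, 0.0, 1.571]
contact_force: [1.5, -0.4, -1.4]
grip_width: 39.2
```

Request:
servo_tool(angular=[[0, 0, 0], [0, 0, 0], [0, 0, 0]], slide=[[0, 0, 0], [0, 0, 0], [0, 0, 0]], grip=[-1, -1, -1])

```text
time: 25.32
tool_pos: [465.7, 12.4, 79.2]
tcp_rot: [3.141, 0.0, 1.571]
contact_force: [3.4, -0.2, 0.2]
grip_width: 39.6
```

Request:
servo_tool(angular=[[0, 0, 0], [0, 0, 0], [0, 0, 0], [0, 0, 0], [0, 0, 0], [0, 0, 0], [0, 0, 0], [0, 0, 0], [0, 0, 0]], slide=[[0, 0, 3], [0, 0, 12], [0, 0, 26], [0, 0, 42], [0, 0, 58], [0, 0, 74], [0, 0, 88], [0, 0, 97], [0, 0, 100]], grip=[-1, -1, -1, -1, -1, -1, -1, -1, -1])

```text
time: 26.07
tool_pos: [465.4, 12.5, 180.4]
tcp_rot: [3.14, 0.0, 1.571]
contact_force: [0.6, -0.5, -4.7]
grip_width: 39.2
```

Request:
servo_tool(angular=[[0, 0, 0], [0, 0, 0], [0, 0, 0], [0, 0, 0], [0, 0, 0], [0, 0, 0], [0, 0, 0], [0, 0, 0], [0, 0, 0], [0, 0, 0]], slide=[[0, 7, 0], [0, 23, 0], [0, 46, 0], [0, 74, 0], [0, 104, 0], [0, 134, 0], [0, 160, 0], [0, 180, 0], [0, 191, 0], [0, 194.5, 0]], grip=[-1, -1, -1, -1, -1, -1, -1, -1, -1, -1])

```text
time: 26.9
tool_pos: [464.3, 208.6, 178.0]
tcp_rot: [-3.14, 0.0, 1.573]
contact_force: [0.4, -0.4, -4.3]
grip_width: 39.3
```

Request:
servo_tool(angular=[[0, 0, 0], [0, 0, 0], [0, 0, 0], [0, 0, 0], [0, 0, 0], [0, 0, 0], [0, 0, 0], [0, 0, 0], [0, 0, 0], [0, 0, 0]], slide=[[6, 0, 0], [20, 0, 0], [40, 0, 0], [63, 0, 0], [88, 0, 0], [112, 0, 0], [134, 0, 0], [150, 0, 0], [159, 0, 0], [161, 0, 0]], grip=[-1, -1, -1, -1, -1, -1, -1, -1, -1, -1])

```text
time: 27.73
tool_pos: [628.1, 204.7, 177.8]
tcp_rot: [-3.141, 0.001, 1.568]
contact_force: [0.4, -0.4, -5.6]
grip_width: 39.4
```

Request:
servo_tool(angular=[[0, 0, 0], [0, 0, 0], [0, 0, 0], [0, 0, 0], [0, 0, 0], [0, 0, 0], [0, 0, 0]], slide=[[0, 0, -2], [0, 0, -10], [0, 0, -22], [0, 0, -34], [0, 0, -43], [0, 0, -48], [0, 0, -50]], grip=[-1, -1, -1, -1, -1, -1, -1])

```text
time: 28.32
tool_pos: [625.4, 206.8, 127.8]
tcp_rot: [-3.14, 0.0, 1.571]
contact_force: [0.5, -0.2, -4.7]
grip_width: 39.2
```

```bash
python3 chk.py 136 626.2 207 50 f2 2>/dev/null| tail -3; python3 -c "
import cv2
i=cv2.imread('pics/f2.png');cv2.imwrite('pics/f2c.png',cv2.resize(i[90:300,180:380],None,fx=2.8,fy=2.8))"
```

```text
top (array([625.1, 207.6,  -1. ]), 363, 0.64)
side (array([ 6.239e+02,  2.064e+02, -3.000e-01]), 2553, 1.13)
28.4167 [626.1 207.  128.9] [ 0.4 -0.5 -4.9] 39.3
```

View pics/f2c.png

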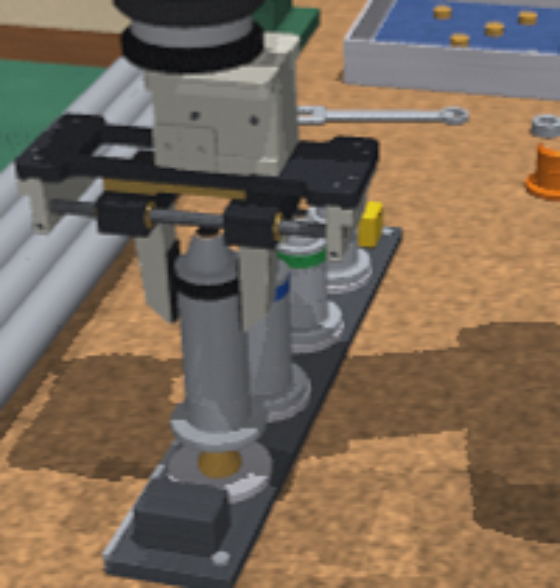

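It is upright over the fourth spigot (crop 218,460). I'll lower it, release and rise clear.

Request:
servo_tool(angular=[[0, 0, 0], [0, 0, 0], [0, 0, 0], [0, 0, 0], [0, 0, 0], [0, 0, 0], [0, 0, 0], [0, 0, 0], [0, 0, 0], [0, 0, 0]], slide=[[0, 0, -3], [0, 0, -9], [0, 0, -16], [0, 0, -22], [0, 0, -27], [0, 0, -30], [0, 0, -31], [0, 0, -31.7], [0, 0, -32.1], [0, 0, -32.1]], grip=[-1, -1, -1, -1, -1, -1, -1, -1, -1, -1])

```text
time: 29.25
tool_pos: [626.4, 207.0, 97.2]
tcp_rot: [3.141, -0.0, 1.571]
contact_force: [0.0, -1.3, -4.6]
grip_width: 39.5
```

Request:
servo_tool(angular=[[0, 0, 0], [0, 0, 0], [0, 0, 0], [0, 0, 0], [0, 0, 0], [0, 0, 0], [0, 0, 0], [0, 0, 0]], slide=[[0, 0, 0], [0, 0, 0], [0, 0, 0], [0, 0, 0], [0, 0, 0], [0, 0, 0], [0, 0, 0], [0, 0, 0]], grip=[1, 1, 1, 1, 1, 1, 1, 1])

```text
time: 29.92
tool_pos: [626.3, 207.0, 97.0]
tcp_rot: [3.141, 0.0, 1.571]
contact_force: [-0.1, -0.7, -0.1]
grip_width: 88.2
```

Request:
servo_tool(angular=[[0, 0, 0], [0, 0, 0], [0, 0, 0], [0, 0, 0], [0, 0, 0], [0, 0, 0], [0, 0, 0], [0, 0, 0]], slide=[[0, 0, 5], [0, 0, 20], [0, 0, 42], [0, 0, 65], [0, 0, 85], [0, 0, 98], [0, 0, 103], [0, 0, 103.1]], grip=[1, 1, 1, 1, 1, 1, 1, 1])

```text
time: 30.58
tool_pos: [626.9, 207.1, 201.8]
tcp_rot: [3.139, -0.001, 1.571]
contact_force: [-0.1, -0.9, 0.1]
grip_width: 92.0
```

```bash
python3 chk.py 136 626.2 207 18 f3 2>/dev/null| tail -3;python3 chk.py 45 449.5 -286 0 f4 2>/dev/null| tail -3; python3 -c "
import cv2
i=cv2.imread('pics/f3t.png');cv2.imwrite('pics/f3c.png',cv2.resize(i[235:275,435:485],None,fx=10,fy=10,interpolation=cv2.INTER_CUBIC))
i=cv2.imread('pics/f3.png');cv2.imwrite('pics/f3d.png',cv2.resize(i[120:180,350:420],None,fx=8,fy=8,interpolation=cv2.INTER_CUBIC))"
```

```text
top (array([6.262e+02, 2.077e+02, 6.000e-01]), 774, 0.7)
side (array([ 6.251e+02,  2.062e+02, -5.000e-01]), 1806, 0.58)
30.6833 [625.9 206.9 199.2] [ 0.9 -0.6  0.5] 91.9
top (array([ 447.8, -284.9,   -0.9]), 600, 1.61)
side (array([ 448.5, -286.6,   -0.8]), 313, 0.93)
30.7833 [625.7 206.9 198.6] [ 0.   0.7 -0.3] 91.9
```

View pics/f3c.png

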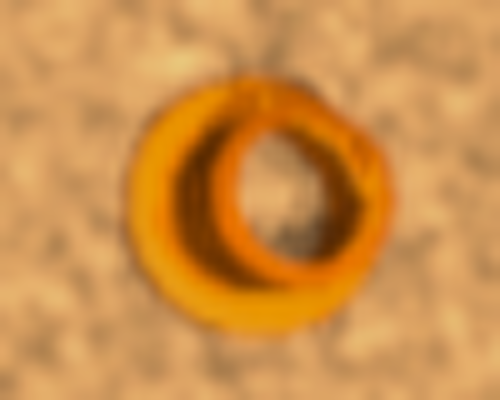

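View pics/f3d.png

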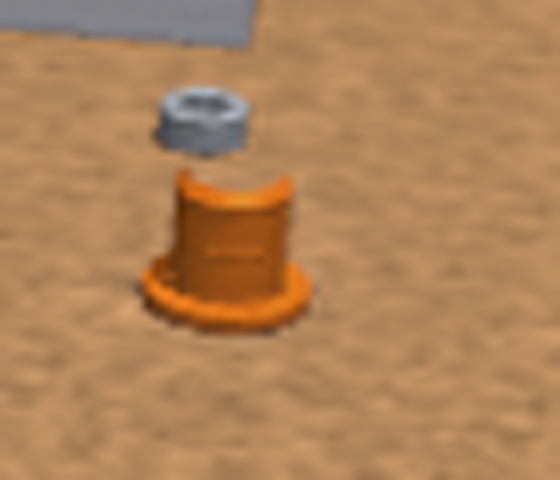

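Run:
```python
from h import *
c=bot.capture("top");W=cloud(c)
np.set_printoptions(linewidth=200)
print(W[240:272,446:478,2].round(0)[::2,::2])
c["img"]
w=W[225:290,430:500].reshape(-1,3);w=w[(w[:,2]>38)&(w[:,2]<60)];print(w[:,:2].mean(0),np.ptp(w,axis=0))
```

```text
[[-1.  2. -1.  0. -4.  2. -2.  2.  1. -3.  1.  1. -6.  1. -6. -1.]
 [ 0. -0.  0. -0.  0.  1.  1.  0. -1. -1. -2.  3. -4. -2.  0. -2.]
 [-3.  2.  0. -2.  9.  9.  7.  6.  7.  5. -1.  1. -1.  0.  1.  2.]
 [-2.  2. -5.  7.  8.  7.  8.  8. 42. 42. 38. 43. -3. -3.  1. -0.]
 [-1. -4.  4.  5.  8. 19. 40. 40. 17. 17. 27. 26.  6. 42. -1. -0.]
 [ 2.  6.  8.  6. 19. 34. 42.  2. -3.  0.  8. 20. 25. 39. -1. -1.]
 [-1.  2.  7.  8. 25. 39. 45.  1. -2. -2.  2. 14. 23.  6. -1. -2.]
 [ 2.  7.  5. 11. 27. 42. 44. -1. -1.  2. -1.  9. 22.  8. 40. -2.]
 [-0.  6.  8. 13. 25. 41. 47. -0.  0.  0.  2. 11. 25.  7.  0. -2.]
 [-1.  5.  6.  7. 22. 34. 41. 47. -0. -3. -1. 14. 26. 43.  1. -0.]
 [ 3.  6.  5.  6. 13. 25. 39. 40. 44.  2.  8. 24. 41.  6.  0. -2.]
 [ 3.  2.  7.  3.  8. 12. 20. 33. 44. 40. 42. 43.  5. -2.  1. -1.]
 [-0.  2.  0. 10.  6.  9.  7.  3.  7.  6.  4.  4. -4. -0. -1.  0.]
 [-5. -0. -3.  2.  7.  7.  6.  7.  6.  4. 10.  1.  1.  2. -3.  1.]
 [ 0. -1. -2.  1. -3. -1. -4.  6. -1.  1.  0. -1. -1.  1. -2. -1.]
 [ 1. -3. -1.  1. -0. -2. -2. -1. -1.  0. -2.  2.  1.  2. -1. -2.]]
[ 448.83224936 -282.37965238] [32.8862792  38.06207061  8.73774299]
```

Run:
```python
from m import *
hp=[(28,0),(28,7),(19,7),(19,45),(16,45),(16,0)]
for n,k in (("top",c),("side",s)): print(n,fit(cloud(k),hp,(449,-285),45,0,4))
print(onplane(c,[tc((260,208),10,(435,235))],[5]))
X=np.array([449,-285.5,0]);th=np.linspace(0,6.28,60)
for n,k,(u,v,f) in (("top",c,(435,235,10)),("side",s,(350,120,8))):
    im=cv2.resize(k["img"][v:v+(40 if n=="top" else 60),u:u+(50 if n=="top" else 70)],None,fx=f,fy=f,interpolation=cv2.INTER_CUBIC)
    for r,z in((28,0),(28,7),(19,45)):
        p=proj(k,np.c_[X[0]+r*np.cos(th),X[1]+r*np.sin(th),th*0+z])
        cv2.polylines(im,[np.int32(((p-[u,v])+.5)*f)],True,(255,0,0),1)
    cv2.imwrite(f"pics/g_{n}.png",im)
```

```text
blue [[439.7 289.8 114. ]] [[439.5 290.5 114. ]]
green [[436.  164.1  92. ]] [[434.6 163.8  92. ]]
black [[466.9  11.6 136. ]] [[465.3  13.2 136. ]]
white [[ 443.  -136.5   70. ]] [[ 440.2 -135.2   70. ]]
cap [[ 447.3 -278.8   45. ]] [[ 447.7 -271.5   45. ]]
seat [[626.7 206.9  18. ]] [[624.8 208.   18. ]]
seat [[621.8 117.2  18. ]] [[620.4 119.7  18. ]]
seat [[617.7  27.   18. ]] [[616.5  29.3  18. ]]
seat [[614.3 -62.7  18. ]] [[612.1 -56.7  18. ]]
top (array([ 4.502e+02, -2.859e+02, -2.000e-01]), 449, 0.72)
side (array([ 448.7, -285.3,   -0.5]), 281, 0.73)
[[ 449.31365629 -286.85427121    5.        ]]
```

View pics/g_top.png

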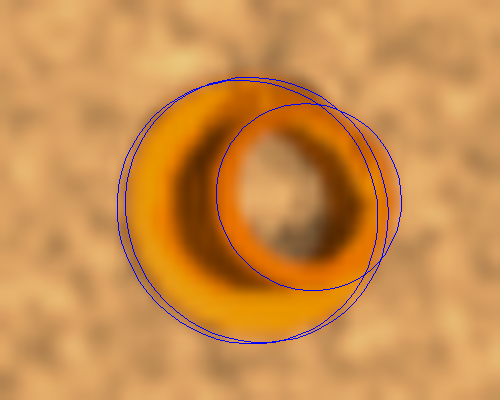

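View pics/g_side.png

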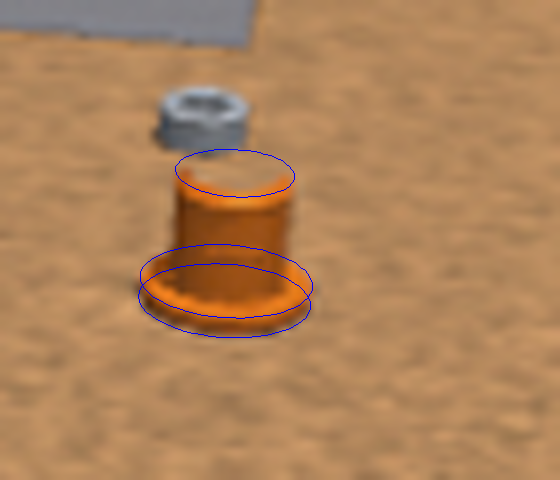

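Request:
servo_tool(angular=[[0, 0, 0], [0, 0, 0], [0, 0, 0], [0, 0, 0], [0, 0, 0], [0, 0, 0], [0, 0, 0], [0, 0, 0]], slide=[[-5, -13, 0], [-16, -43, 0], [-28, -78, 0], [-40, -113, 0], [-53, -148, 0], [-66, -183, 0], [-78, -218, 0], [-91, -253, 0]], grip=[1, 1, 1, 1, 1, 1, 1, 1])

```text
time: 31.6
tool_pos: [534.4, -47.5, 199.8]
tcp_rot: [-3.142, 0.0, 1.571]
contact_force: [0.3, -0.7, -0.3]
grip_width: 91.6
```

Request:
servo_tool(angular=[[0, 0, 0], [0, 0, 0], [0, 0, 0], [0, 0, 0], [0, 0, 0], [0, 0, 0], [0, 0, 0], [0, 0, 0], [0, 0, 0]], slide=[[-12, -34, 0], [-24, -68, 0], [-36, -102, 0], [-48, -136, 0], [-60, -170, 0], [-71, -200, 0], [-80, -224, 0], [-85, -237, 0], [-85.9, -240, 0]], grip=[1, 1, 1, 1, 1, 1, 1, 1, 1])

```text
time: 32.35
tool_pos: [448.3, -288.3, 199.7]
tcp_rot: [-3.141, 0.0, 1.568]
contact_force: [-0.4, -0.3, -0.8]
grip_width: 91.9
```

Request:
servo_tool(angular=[[0, 0, 0], [0, 0, 0], [0, 0, 0], [0, 0, 0], [0, 0, 0], [0, 0, 0], [0, 0, 0], [0, 0, 0], [0, 0, 0], [0, 0, 0]], slide=[[0, 0, -5], [0, 0, -20], [0, 0, -44], [0, 0, -74], [0, 0, -106], [0, 0, -136], [0, 0, -160], [0, 0, -177], [0, 0, -186], [0, 0, -189]], grip=[1, 1, 1, 1, 1, 1, 1, 1, 1, 1])

```text
time: 33.18
tool_pos: [449.0, -284.2, 9.4]
tcp_rot: [-3.139, -0.002, 1.572]
contact_force: [-1.0, 0.6, 0.8]
grip_width: 92.1
```

```bash
python3 chk.py 45 449.5 -286 0 g1 2>/dev/null| tail -3; python3 -c "
import cv2
i=cv2.imread('pics/g1.png');cv2.imwrite('pics/g1c.png',cv2.resize(i[70:300,200:450],None,fx=2.5,fy=2.5))"
```

```text
top (array([ 452.6, -279.3,   -2.5]), 247, 2.95)
side (array([ 448.2, -286.8,   -0.8]), 309, 1.04)
33.2833 [ 449.8 -285.3   11. ] [ 0.1 -0.1  0.7] 91.8
```

View pics/g1c.png

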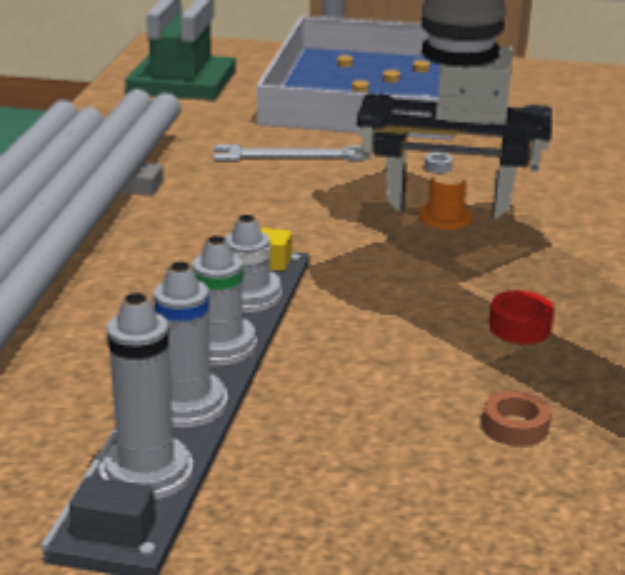

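All four reducers stand seated in height order, and the orange cap (crop 447,200) is between the fingers. I'll grip it and lift.

Request:
servo_tool(angular=[[0, 0, 0], [0, 0, 0], [0, 0, 0], [0, 0, 0], [0, 0, 0], [0, 0, 0], [0, 0, 0], [0, 0, 0], [0, 0, 0], [0, 0, 0]], slide=[[0, 0, 0], [0, 0, 0], [0, 0, 0], [0, 0, 0], [0, 0, 0], [0, 0, 0], [0, 0, 0], [0, 0, 0], [0, 0, 0], [0, 0, 0]], grip=[-1, -1, -1, -1, -1, -1, -1, -1, -1, -1])

```text
time: 34.12
tool_pos: [449.5, -286.1, 11.1]
tcp_rot: [3.141, 0.0, 1.571]
contact_force: [0.5, 0.1, 0.5]
grip_width: 37.0
```

Request:
servo_tool(angular=[[0, 0, 0], [0, 0, 0], [0, 0, 0], [0, 0, 0]], slide=[[0, 0, 0], [0, 0, 0], [0, 0, 0], [0, 0, 0]], grip=[-1, -1, -1, -1])

```text
time: 34.45
tool_pos: [449.5, -286.1, 11.1]
tcp_rot: [3.141, 0.0, 1.571]
contact_force: [1.4, -2.0, 1.0]
grip_width: 37.0
```

Request:
servo_tool(angular=[[0, 0, 0], [0, 0, 0], [0, 0, 0], [0, 0, 0], [0, 0, 0], [0, 0, 0], [0, 0, 0], [0, 0, 0], [0, 0, 0], [0, 0, 0]], slide=[[0, 0, 3], [0, 0, 14], [0, 0, 34], [0, 0, 60], [0, 0, 90], [0, 0, 120], [0, 0, 150], [0, 0, 175], [0, 0, 190], [0, 0, 195]], grip=[-1, -1, -1, -1, -1, -1, -1, -1, -1, -1])

```text
time: 35.28
tool_pos: [450.2, -286.6, 209.8]
tcp_rot: [3.137, 0.004, 1.571]
contact_force: [1.2, 0.1, -1.4]
grip_width: 37.3
```

Request:
servo_tool(angular=[[0, 0, 0], [0, 0, 0], [0, 0, 0], [0, 0, 0], [0, 0, 0], [0, 0, 0], [0, 0, 0], [0, 0, 0], [0, 0, 0]], slide=[[4, 10, 0], [12, 33, 0], [22, 62, 0], [33, 92, 0], [44, 122, 0], [55, 153, 0], [66, 184, 0], [77, 215, 0], [88, 246, 0]], grip=[-1, -1, -1, -1, -1, -1, -1, -1, -1])

```text
time: 36.03
tool_pos: [536.6, -37.4, 204.4]
tcp_rot: [-3.138, -0.001, 1.571]
contact_force: [0.0, -0.0, -0.1]
grip_width: 36.9
```

Request:
servo_tool(angular=[[0, 0, 0], [0, 0, 0], [0, 0, 0], [0, 0, 0], [0, 0, 0], [0, 0, 0], [0, 0, 0], [0, 0, 0], [0, 0, 0], [0, 0, 0]], slide=[[11, 31, 0], [22, 62, 0], [33, 93, 0], [44, 124, 0], [55, 155, 0], [66, 185, 0], [76, 212, 0], [83, 233, 0], [87.5, 244, 0], [88.5, 247, 0]], grip=[-1, -1, -1, -1, -1, -1, -1, -1, -1, -1])

```text
time: 36.87
tool_pos: [624.8, 209.9, 203.5]
tcp_rot: [-3.138, 0.0, 1.574]
contact_force: [-0.2, 0.3, -1.5]
grip_width: 37.2
```

Request:
servo_tool(angular=[[0, 0, 0], [0, 0, 0], [0, 0, 0], [0, 0, 0], [0, 0, 0], [0, 0, 0]], slide=[[0, 0, -2], [0, 0, -8], [0, 0, -16], [0, 0, -22], [0, 0, -25], [0, 0, -25]], grip=[-1, -1, -1, -1, -1, -1])

```text
time: 37.37
tool_pos: [625.3, 206.2, 179.8]
tcp_rot: [-3.139, 0.0, 1.57]
contact_force: [-0.2, -0.4, -1.7]
grip_width: 37.0
```

Run:
```python
from m import *
hp=[(28,0),(28,7),(19,7),(19,45),(16,45)]
print(proj(s,[[626,207,170],[626,207,154]]))
for n,k in (("top",c),("side",s)):
    W=cloud(k);W=W.copy();i=k["img"].astype(int)
    o=(i[...,2]>120)&(i[...,0]<60)&(i[...,2]-i[...,0]>90)&(i[...,1]<170)
    W[~o]=np.nan
    try: print("cap",n,fit(W,hp,(626,207),45,170,-3))
    except Exception as e: print(e)
    W=cloud(k)
    try: print("red",n,fit(np.where(W[...,2:3]<165,W,np.nan),red(136),(626,207),136,18))
    except Exception as e: print(e)
cv2.imwrite("pics/h1.png",cv2.resize(s["img"][60:280,170:370],None,fx=2.7,fy=2.7,interpolation=cv2.INTER_CUBIC))
print(bot.get_obs()["tool_pos"])
```

```text
blue [[439.7 289.8 114. ]] [[439.5 290.5 114. ]]
green [[436.  164.1  92. ]] [[434.6 163.8  92. ]]
black [[466.9  11.6 136. ]] [[465.3  13.2 136. ]]
white [[ 443.  -136.5   70. ]] [[ 440.2 -135.2   70. ]]
cap [[ 447.3 -278.8   45. ]] [[ 447.7 -271.5   45. ]]
seat [[626.7 206.9  18. ]] [[624.8 208.   18. ]]
seat [[621.8 117.2  18. ]] [[620.4 119.7  18. ]]
seat [[617.7  27.   18. ]] [[616.5  29.3  18. ]]
seat [[614.3 -62.7  18. ]] [[612.1 -56.7  18. ]]
[[252.89043962 180.445883  ]
 [253.46465561 189.06450639]]
cap top (array([624.9, 206.9,  -0.7]), 117, 0.89)
red top (array([6.262e+02, 2.080e+02, 5.000e-01]), 504, 0.43)
cap side (array([623.7, 205.2,  -1.8]), 557, 0.65)
red side (array([ 6.250e+02,  2.062e+02, -4.000e-01]), 1734, 0.6)
[625.92770252 206.59601015 181.07219485]
```

View pics/h1.png

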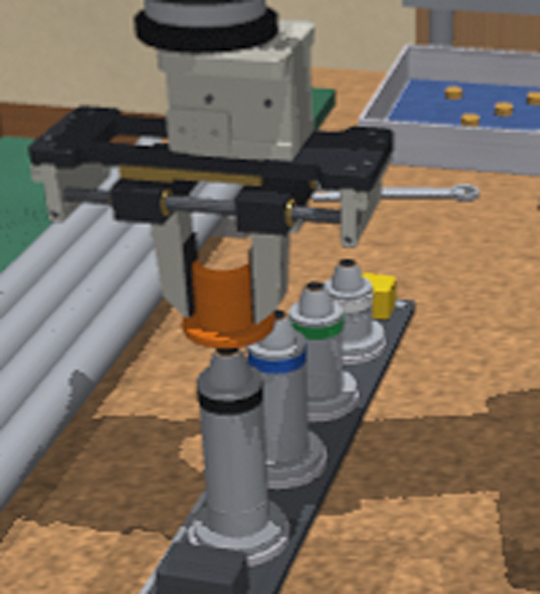

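Both cameras put the cap about 1.3 mm short in x and 1.1 mm short in y of the tallest reducer's axis, which sits under it at crop (230,350). I'll correct that and lower.

Request:
servo_tool(angular=[[0, 0, 0], [0, 0, 0], [0, 0, 0], [0, 0, 0], [0, 0, 0], [0, 0, 0], [0, 0, 0], [0, 0, 0], [0, 0, 0], [0, 0, 0]], slide=[[1.3, 1.1, 0], [1.3, 1.1, 0], [1.3, 1.1, -4], [1.3, 1.1, -10], [1.3, 1.1, -17], [1.3, 1.1, -23], [1.3, 1.1, -28], [1.3, 1.1, -31.5], [1.3, 1.1, -33.5], [1.3, 1.1, -34.5]], grip=[-1, -1, -1, -1, -1, -1, -1, -1, -1, -1])

```text
time: 38.3
tool_pos: [627.1, 208.1, 146.1]
tcp_rot: [-3.141, 0.0, 1.571]
contact_force: [0.1, -0.2, -1.0]
grip_width: 37.0
```

Request:
servo_tool(angular=[[0, 0, 0], [0, 0, 0], [0, 0, 0], [0, 0, 0]], slide=[[0, 0, -0.5], [0, 0, -1], [0, 0, -1.4], [0, 0, -1.4]], grip=[-1, -1, -1, -1])

```text
time: 38.63
tool_pos: [627.3, 208.1, 145.3]
tcp_rot: [3.141, -0.0, 1.571]
contact_force: [-0.3, 0.2, -0.3]
grip_width: 37.4
```

Run:
```python
from m import *
cv2.imwrite("pics/h2.png",cv2.resize(s["img"][100:280,180:350],None,fx=3.2,fy=3.2,interpolation=cv2.INTER_CUBIC))
print(bot.get_obs()["tool_pos"],bot.get_obs()["contact_force"])
```

```text
blue [[439.7 289.8 114. ]] [[439.5 290.5 114. ]]
green [[436.  164.1  92. ]] [[434.6 163.8  92. ]]
black [[466.9  11.6 136. ]] [[465.3  13.2 136. ]]
white [[ 443.  -136.5   70. ]] [[ 440.2 -135.2   70. ]]
cap [[ 447.3 -278.8   45. ]] [[ 447.7 -271.5   45. ]]
seat [[626.7 206.9  18. ]] [[624.8 208.   18. ]]
seat [[621.8 117.2  18. ]] [[620.4 119.7  18. ]]
seat [[617.7  27.   18. ]] [[616.5  29.3  18. ]]
seat [[614.3 -62.7  18. ]] [[612.1 -56.7  18. ]]
[627.252557  208.1019359 145.2904907] [-0.52024217  0.31355087 -1.17356979]
```

View pics/h2.png

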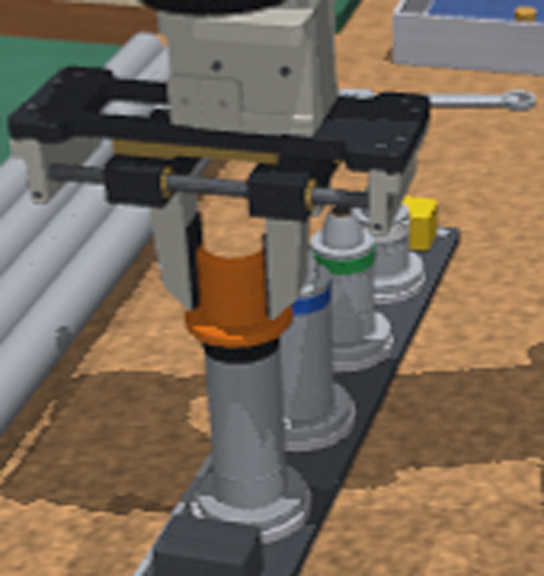

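The cap is on the tallest reducer's shoulder (crop 238,325) with negligible force. I'll release and rise straight up.

Request:
servo_tool(angular=[[0, 0, 0], [0, 0, 0], [0, 0, 0], [0, 0, 0], [0, 0, 0], [0, 0, 0], [0, 0, 0], [0, 0, 0], [0, 0, 0]], slide=[[0, 0, 0], [0, 0, 0], [0, 0, 0], [0, 0, 0], [0, 0, 0], [0, 0, 0], [0, 0, 0], [0, 0, 0], [0, 0, 0]], grip=[1, 1, 1, 1, 1, 1, 1, 1, 1])

```text
time: 39.48
tool_pos: [627.2, 208.1, 145.2]
tcp_rot: [3.141, 0.0, 1.571]
contact_force: [-0.3, -0.2, -0.1]
grip_width: 90.1
```

Request:
servo_tool(angular=[[0, 0, 0], [0, 0, 0], [0, 0, 0], [0, 0, 0], [0, 0, 0], [0, 0, 0], [0, 0, 0], [0, 0, 0], [0, 0, 0], [0, 0, 0]], slide=[[0, 0, 4], [0, 0, 14], [0, 0, 30], [0, 0, 50], [0, 0, 68], [0, 0, 78], [-10, 0, 80], [-30, 0, 80], [-55, 0, 80], [-80, 0, 80]], grip=[1, 1, 1, 1, 1, 1, 1, 1, 1, 1])

```text
time: 40.32
tool_pos: [546.3, 207.9, 225.2]
tcp_rot: [3.141, -0.0, 1.571]
contact_force: [0.2, 0.1, -0.2]
grip_width: 91.8
```

Request:
servo_tool(angular=[[0, 0, 0], [0, 0, 0], [0, 0, 0], [0, 0, 0], [0, 0, 0], [0, 0, 0], [0, 0, 0], [0, 0, 0], [0, 0, 0]], slide=[[-20, 0, 0], [-40, 0, 0], [-60, 0, 0], [-80, 0, 0], [-95, 0, 0], [-105, 0, 0], [-110, 0, 0], [-110, 0, 0], [-110, 0, 0]], grip=[1, 1, 1, 1, 1, 1, 1, 1, 1])

```text
time: 41.07
tool_pos: [437.9, 208.1, 225.4]
tcp_rot: [3.14, -0.0, 1.571]
contact_force: [-0.1, -0.6, -0.2]
grip_width: 91.6
```

```bash
python3 - <<'E' | grep -v "\[\["
from m import *
hp=[(28,0),(28,7),(19,7),(19,45),(16,45)]
for n,k in (("top",c),("side",s)):
    W=cloud(k)
    for H,x in ((70,(613.3,-62.5)),(92,(617.5,27)),(114,(622,117))): print(n,H,fit(W,red(H),x,H,18))
    print(n,136,fit(np.where(W[...,2:3]<130,W,np.nan),red(136),(626,207),100,18))
    print(n,"cap",fit(np.where(W[...,2:3]>131,W,np.nan),hp,(626,207),45,134,-3))
cv2.imwrite("pics/z1.png",cv2.resize(s["img"][100:310,190:350],None,fx=2.8,fy=2.8,interpolation=cv2.INTER_CUBIC))
cv2.imwrite("pics/z1t.png",c["img"])
o=bot.get_obs();print(o["time"],o["tool_pos"],o["contact_force"])
E
```

```text
top 70 (array([611.6, -62.2,   0. ]), 570, 0.72)
top 92 (array([6.161e+02, 2.700e+01, 2.000e-01]), 614, 0.64)
top 114 (array([6.212e+02, 1.174e+02, 4.000e-01]), 717, 0.6)
top 136 (array([6.262e+02, 2.080e+02, 4.000e-01]), 430, 0.44)
top cap (array([ 6.258e+02,  2.068e+02, -3.000e-01]), 660, 1.26)
side 70 (array([ 6.109e+02, -6.300e+01, -3.000e-01]), 408, 0.76)
side 92 (array([ 6.153e+02,  2.610e+01, -4.000e-01]), 663, 0.73)
side 114 (array([ 6.205e+02,  1.163e+02, -2.000e-01]), 914, 0.69)
side 136 (array([ 6.251e+02,  2.060e+02, -5.000e-01]), 1359, 0.58)
side cap (array([625.2, 206.9,  -0.8]), 790, 0.61)
41.1667 [437.98842802 208.07776502 225.12838325] [ 0.3459292  -0.04368446 -0.37098156]
```

View pics/z1.png

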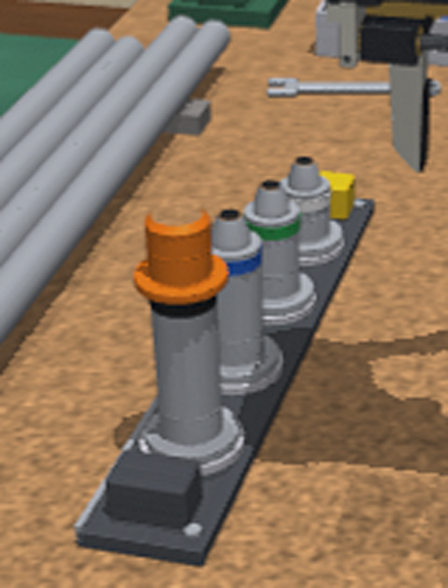

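View pics/z1t.png

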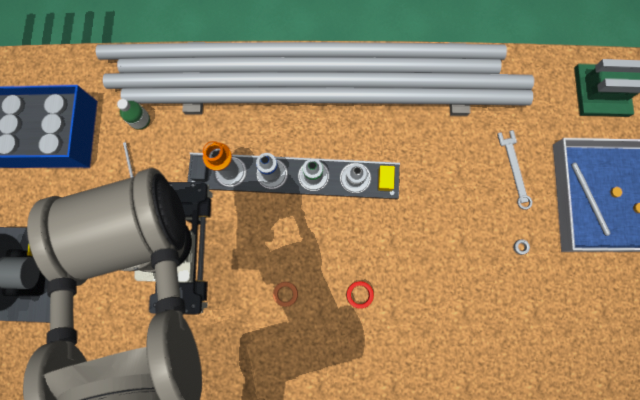

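The pictures show all four reducers upright on their seats with the cap on the tallest, and the gripper well clear. Fitted heights are within 0.8 mm of fully seated, so I'm handing in.

```bash
python3 -c "
from plant import bot
print(bot.close_job())"
```

```text
the job is handed in; nothing more can be done
None
```

I stood the four reducers on the spigots in height order: 70 mm at the yellow block, then 92, 114 and 136 mm at the far end. I then set the orange cap over the tip of the tallest, backed the gripper away and handed the job in at about 41 s.

- **Seating:** in the last pictures all four stand upright. Their fitted heights are within 0.5 mm of fully seated, and the cap's within 0.8 mm, in both cameras.
- **Position:** the 70, 92 and 114 mm reducers sit about 1–2 mm to the robot's side of their seat centres, within the 3 mm play of the hole. The 136 mm one sits within 1 mm of its seat centre.
- **Camera disagreement:** the two cameras differed by about 1–2 mm sideways, in line with the stated calibration.
- **Cap appearance:** its top looked open in both cameras, although it is described as closed. It still gripped and seated as expected.
- **Forces:** the readings at the end of each move stayed below about 6 N. I saw nothing tip or fall.

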